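# Check the spring travel of a tilting dish stage

## Robot

A 6-joint arm with a two-finger parallel gripper is mounted at the origin on the work surface. World frame = base frame: x ahead of the robot, y to its left, z up, the work surface at z = 0. Lengths are in m, angles in rad, forces in N, time in s.
With the tool pointing down it reaches from about 0.35 to 0.975 m from the base axis. Payload 4.9 kg.
Tool frame: the origin (TCP) lies between the finger pads; the fingertips stand 14 mm ahead of it and the grasp point (between the pads) lies 5 mm behind it (manip.finger_overhang is the distance from the TCP to the fingertips, in m); z points along the fingers, y is the line along which they close (so a half turn about z gives the same grasp; the last joint's range is limited). The gripper opens to 85 mm and grips with 20 to 120 N. Pads are 22 mm wide; open, the fingers measure 114 mm over their backs; the gripper's body (76 mm by 85 mm) begins 54 mm behind the grasp point. The pads swing forward as they close: fully open they stand 13 mm farther back than shut.
Start: joints at [1.059, 0.053, 1.613, -0, 1.476, -0.119], TCP at [0.239, 0.577, 0.245] pointing down, gripper open.
Joint ranges: [-3.01, 3.01], [-1.01, 2.22], [0.06, 2.58], [-1.02, 4.17], [0.09, 2.62], [-3.14, 3.14]. Speed limits (rad/s): [2.57, 2.57, 3.14, 3.14, 3.14, 3.14].

## Interface

Orientations are given as a unit quaternion [w, x, y, z].
In Python, from plant import manip, grab_frame gives the robot as it stands.
- The arm moves only by the tool servo_tool, never from a script. Its argument "deltas" is a list that holds one entry, the list of rows, each a list of 5 numbers: the opening in per cent of the stroke, from 0 (shut) to 100 (fully open), then the shift along the world's x, y, z in m, then the turn about the world's z in degrees. A call has exactly 8 rows; each row shifts and turns the commanded pose from where the row before left it; what a row does not reach is not made up. A row lasts 1/10 s, in which the tool goes at most 50 mm and 8.59 degrees, less where a joint would pass 70% of its speed; a pose out of reach is approached as far as the arm can. A call is refused whole if a number of a shift passes 0.05 or a number of a turn 8.59, either way. A call with a gripper value outside its range is refused whole. The fingers move at their own pace and stop on an object; the grip force is fixed at half the most. Time passes only in rows, so rows that do not move let the fingers close, or fill a call up. It gives the time, the measured TCP pose, the force, the opening and the grip force at its end, in the units of the state.
- manip.state(): the state, without advancing time (a new reading comes with each control period).
- grab_frame(name): name is "scene" or "top" or "wrist"; returns a dict with "pixels" (480x640x3 uint8, red, green, blue), "z_map" (480x640 float32, m along the optical axis (not along the pixel's ray), 0 where there is no reading), "fx", "fy", "cx", "cy" (pixels), "rvec" (rotation vector, rad) and "tvec" (3), from world to camera coordinates, as OpenCV has them; the wrist camera has in their place "T_tool_cam" (4x4, takes a point from camera to tool coordinates, whose origin is the TCP and whose axes are the flange's). Camera axes: x right, y down, z forward; pixel columns grow to the right and rows downward; lengths in m; the calibration is good to about 2 mm. A picture is of the moment at which its call begins: read the wrist's pose just before it.
- manip.job_done(): hands the job in; it is judged then, once.
The state is a dict: "time": time; "joint_pos": joint angles; "joint_vel": joint speeds; "joint_efforts": joint torques, N m; "tool_pos": TCP position; "tool_rot": TCP orientation; "contact_force": force on the tool from outside, world axes, zero at the start; "ft_torque": the same for the moment, N m; "gripper_width": opening from 0.0 (shut) to 1.0 (fully open); "grasp_force": force on a finger pad.
Only numpy, scipy, OpenCV 4.12 (cv2) and the standard library are available. Lean on these libraries where they do the work, as an engineer would, in place of code of your own. Each camera call takes 0.05 s, during which the arm holds its last target. There are 200 camera calls.

## Task

Check the spring travel of the dish tilt stage: with closed fingertips press straight down on the blue pad on the plate's free corner until the black pointer stands within the red band on the white scale, without pushing it past the band, and keep it there for a good second. Then let go, so that the plate springs fully back, and leave everything clear. Touch the stage only on its pad and the plate round it, not on the dish, the pointer or the red band; do not shift, tip or pick up the bottle, the jar and the slide box.

Things in the scene. Friction and masses are not known exactly. Their poses are not given: they have to be found in the camera images.
- stage: Tilt stage fixed to the bench: aluminium base 270 x 200 x 12 mm. Origin on the bench under the middle of the plate's hinge; z up, -x towards the pad (roughly towards the robot), +x towards the scale, y along the hinge. The white scale at x = 148 mm is 84 mm wide and reaches 127 mm high; its face looks along +x.
- plate_center (a point): Centre of the grey square plate (160 x 160 x 10 mm) on the hinge axis, 60 mm above the bench. The plate's corners point along +-x and +-y of the stage; it rocks about the diagonal along y, between two posts at y = +-88 mm whose tops are 74 mm high.
- pad_top (a point): Centre of the top face of the round blue plastic pad (36 mm across, 6 mm thick, on the free corner of the plate nearest the robot, 85 mm from the hinge axis), where to press; 71 mm above the bench when the plate is at rest, it can go down about 25 mm.
- tilt_plate (a joint): Tilt of the plate in rad: 0 at rest (level, against its stop), grows as the pad is pressed down and the pointer rises, end stop at 0.30. Sprung: the pad needs about 4 N to start moving and about 30 N more per rad (0.35 N more per mm of pad travel), at most 13 N; when let go it springs back to 0.
- pointer_tip (a point): Middle of the black crossbar (104 mm wide, its ends standing out 6 mm beyond the red band on both sides, 3 mm thick) that ends the thin pointer arm, in front of the scale's face, 160 mm beyond the hinge axis on the plate's far corner. Not to be touched. 60 mm above the bench at rest. It rises by 160 mm times sin(tilt), that is 1.9 mm for each mm that the pad goes down.
- mark (a point): Centre of the red band on the white scale (band 12 mm high, 92 mm wide, in two halves either side of the slot, each wrapped round the scale's front, back and outer edge). Its height differs from start to start, 18 to 34 mm above the pointer's rest height. The axes are those of the stage. The band stays where it is, not to be touched.
- dish_center (a point): Clear round culture dish, 84 mm across, 14 mm high, clipped on the middle of the plate (the clips rise 17 mm above the plate), it tilts with it. This point is the centre of its top. Not to be touched.
- bottle: Loose amber bottle with blue cap, 60 mm across, 135 mm tall, standing beside the stage; origin at the centre of its underside. Leave alone.
- jar: Loose clear jar with red lid, 52 mm across, 65 mm tall, beside the stage; origin at the centre of its underside. Leave alone.
- slide_box: Loose green slide box, 85 x 38 x 30 mm, lying beside the stage; origin at the centre of its underside. Leave alone.

How it is judged:
By the outcome, as a careful person would: the job done as asked, in the order asked, and still so for the second after the job is handed in, with the robot touching nothing.
It also fails if it takes over 40 s, if anything falls off the work surface, if the arm or the gripper's body presses on something with over 40 N, if the wrist force passes 120 N, or if a joint passes its speed limit or range.

## Working session

There is one attempt and no reset: what is moved stays moved. The work goes in short steps, Python scripts to look and compute and a tool call to move; the robot and the scene stay as the last step left them, time stands still between calls to the robot, and variables do not carry over. Pictures are saved under pics/ and viewed, at most 10 in all, crops included, and the job is handed in when it is done.

Besides the shell and the picture viewer there is one more tool, called after "Request:" as name(argument=value, ...), one argument or row to a line, values as JSON. servo_tool: Moves the arm, as the interface text tells. Its arguments: {"type":"object","properties":{"deltas":{"type":"array"}},"required":["deltas"]}

```bash
mkdir -p pics
cat > h.py <<'E'
import numpy as np, cv2
from plant import manip, grab_frame
def get(n):
    f=grab_frame(n)
    if 'rvec' in f:
        R=cv2.Rodrigues(np.array(f['rvec'],float))[0]; f['R']=R; f['t']=np.array(f['tvec'],float).ravel()
    return f
def pts(f,m):
    v,u=np.nonzero(m&(f['z_map']>0)); z=f['z_map'][v,u]
    c=np.stack([(u-f['cx'])/f['fx']*z,(v-f['cy'])/f['fy']*z,z],1)
    return (c-f['t'])@f['R'], u, v
def save(n,p): cv2.imwrite('pics/'+n,cv2.cvtColor(p,cv2.COLOR_RGB2BGR))
E
python3 - <<'E'
from h import *
s=manip.state();print(s['time'],s['tool_pos'],s['tool_rot'],s['contact_force'],s['gripper_width'])
for n in('scene','top'):
    f=get(n);save(n+'0.png',f['pixels']);np.savez('/tmp/'+n,**f)
    print(n,f['fx'],-f['R'].T@f['t'],f['R'][2])
    h=cv2.cvtColor(f['pixels'],cv2.COLOR_RGB2HSV)
    for c,lo,hi in(('blue',100,125),('red',0,6),('green',45,85)):
        m=((h[...,0]>=lo)&(h[...,0]<=hi)&(h[...,1]>120)&(h[...,2]>50)).astype(np.uint8)
        k,l,st,ce=cv2.connectedComponentsWithStats(m)
        for i in range(1,k):
            if st[i,4]>40:
                P,u,v=pts(f,l==i)
                if len(P): print(c,st[i],ce[i].round(1),np.median(P,0).round(4),P.min(0).round(3),P.max(0).round(3))
E
```

```text
0.0 [0.23892633 0.57689141 0.24406133] [-3.36299877e-04  1.95134294e-01  9.80775999e-01 -9.66633309e-04] [ 0.10646689  0.051857   -0.81723159] 0.9919723848178013
scene 509.5985991309559 [1.03572536 0.65833081 0.56828884] [-0.49782828 -0.68120957 -0.5367686 ]
blue [290  75  17   7  52] [297.9  78. ] [ 0.0221 -0.8647  0.0692] [-0.013 -0.875  0.063] [ 0.055 -0.855  0.075]
blue [194 153  15  12 152] [201.2 158.7] [ 0.6537 -0.2802  0.1295] [ 0.514 -0.603 -0.004] [ 0.667 -0.27   0.135]
blue [295 203  18  11 157] [303.4 208.3] [ 0.5367 -0.0763  0.0689] [ 0.445 -0.204 -0.004] [ 0.554 -0.057  0.071]
red [ 593    0   47   60 1995] [619.   30.5] [-0.1272  0.1159  0.3659] [-0.169  0.065  0.312] [-0.115  0.144  0.428]
red [326  35  12  12 111] [331.4  40.4] [-0.1412 -0.8859  0.1715] [-1.034 -2.036 -0.087] [-0.125 -0.87   0.188]
red [ 490   59  100   71 4566] [541.8  93.2] [0.0183 0.0607 0.2489] [-0.114 -0.047  0.168] [0.087 0.114 0.304]
red [ 580   59   60   60 2018] [614.4  90.4] [-0.132   0.1411  0.252 ] [-0.195  0.061  0.176] [-0.09   0.174  0.301]
red [490  63  13  55 132] [498.4  87.5] [0.08
[... 584 characters left out ...]
5618e-04 -9.80187752e-01]
blue [489 193  18  16 224] [497.1 200.5] [ 0.6527 -0.285   0.1335] [ 0.64  -0.35  -0.001] [ 0.702 -0.273  0.138]
blue [367 258  19  20 288] [375.9 267.5] [ 0.5368 -0.077   0.0698] [ 0.52  -0.094  0.061] [ 0.556 -0.06   0.075]
red [380 140  21  12  84] [388.6 146.3] [ 0.7669 -0.0988  0.0879] [ 0.761 -0.121 -0.002] [ 0.816 -0.083  0.095]
red [407 150  22   8  81] [418.  153.3] [ 0.7543 -0.1545  0.0886] [ 0.75  -0.174  0.074] [ 0.76  -0.134  0.111]
red [267 191  24  25 468] [278.6 203.3] [0.6577 0.1075 0.0638] [ 0.636  0.086 -0.004] [0.7   0.136 0.069]
green [ 454  256   28   46 1038] [467.6 278.2] [ 0.5267 -0.2573  0.0283] [ 0.485 -0.283 -0.004] [ 0.57  -0.239  0.035]
```

View pics/top0.png

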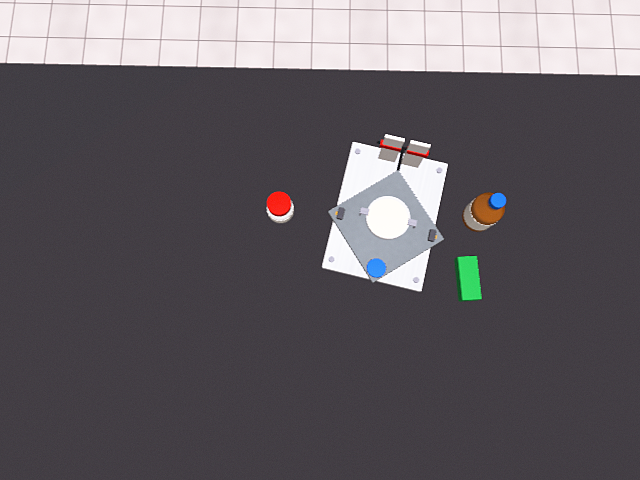

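View pics/scene0.png

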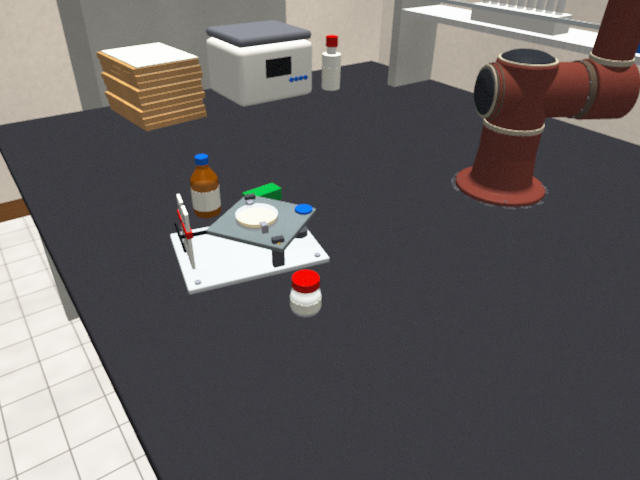

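The top view shows the pad at (376,267), near world (0.537,-0.077) with z about 0.07, which is plausible. The red band halves are at (389,146) and (418,153). The scene view shows the scale's band near (184,222). Next I'll measure the band height.

```bash
cat > m.py <<'E'
from h import *
def ray(f,u,v): 
    d=np.array([(u-f['cx'])/f['fx'],(v-f['cy'])/f['fy'],1.])@f['R']; return -f['R'].T@f['t'],d
def onz(f,u,v,z): o,d=ray(f,u,v); return o+d*(z-o[2])/d[2]
def onpl(f,u,v,p,n): o,d=ray(f,u,v); return o+d*(np.dot(p-o,n)/np.dot(d,n))
E
python3 - <<'E'
from m import *
S=dict(np.load('/tmp/scene.npz'));T=dict(np.load('/tmp/top.npz'))
def blue(f,a):
    h=cv2.cvtColor(f['pixels'],cv2.COLOR_RGB2HSV);m=(h[...,0]>=100)&(h[...,0]<=125)&(h[...,1]>120)
    x,y,w,g=a;mm=np.zeros_like(m);mm[y:y+g,x:x+w]=m[y:y+g,x:x+w];v,u=np.nonzero(mm);return u.mean(),v.mean()
print('pad',onz(T,*blue(T,(360,250,32,36)),.070),onz(S,*blue(S,(288,196,32,24)),.069))
# aluminium base outline in top view -> yaw and centre
h=cv2.cvtColor(T['pixels'],cv2.COLOR_RGB2HSV)
m=((h[...,2]>90)).astype(np.uint8);m[:100]=0;m[:,:300]=0;m[:,450:]=0
c=max(cv2.findContours(m,0,2)[0],key=cv2.contourArea)
ap=cv2.approxPolyDP(cv2.convexHull(c),6,True)[:,0];print('hull',[(tuple(p),onz(T,*p,.012)[:2].round(4)) for p in ap])
def crop(f,x,y,w,g,k,n): save(n,cv2.resize(f['pixels'][y:y+g,x:x+w],None,fx=k,fy=k,interpolation=cv2.INTER_NEAREST))
a=cv2.resize(S['pixels'][180:280,150:230],None,fx=6,fy=6,interpolation=2)[:,:400]
b=cv2.resize(T['pixels'][125:185,365:440],None,fx=5,fy=5,interpolation=2)
o=np.zeros((600,790,3),np.uint8);o[:,:400]=a;o[:300,405:780]=b;save('z.png',o)
E
```

```text
pad [ 0.53731771 -0.0766583   0.07      ] [ 0.53684026 -0.07549895  0.069     ]
hull [((np.int32(352), np.int32(142)), array([ 0.8047, -0.0347])), ((np.int32(388), np.int32(134)), array([ 0.8237, -0.1087])), ((np.int32(430), np.int32(144)), array([ 0.8038, -0.1947])), ((np.int32(447), np.int32(163)), array([ 0.7636, -0.2285])), ((np.int32(443), np.int32(239)), array([ 0.6055, -0.2161])), ((np.int32(421), np.int32(291)), array([ 0.5017, -0.1707])), ((np.int32(322), np.int32(267)), array([0.5447, 0.0222])), ((np.int32(328), np.int32(211)), array([0.6578, 0.0122]))]
```

View pics/z.png

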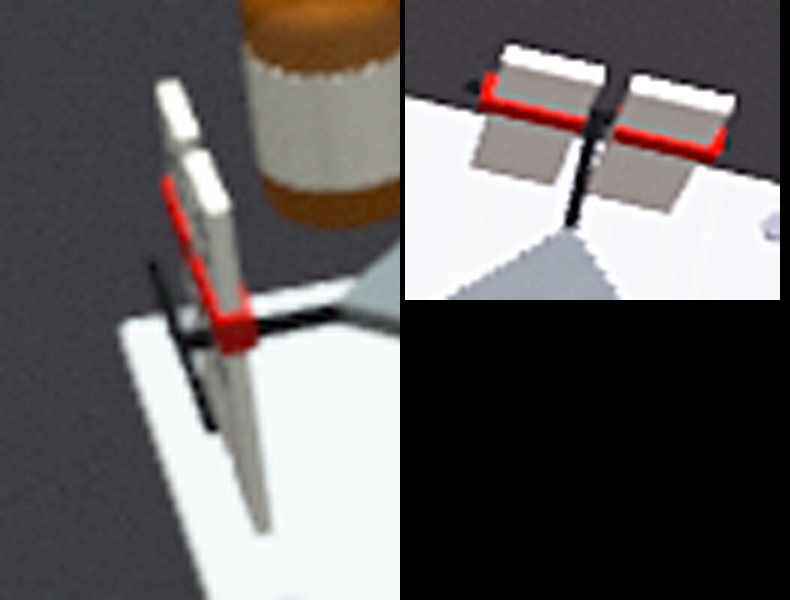

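The crop shows the +y outer face of the band at about crop (217–257, 315–353), and the bar end at (212,430). I'll cast these onto known stage planes and use the bar (60 mm) and the scale top (127 mm) as height checks.

```bash
cat >> m.py <<'E'
a=np.radians(-12.1);X=np.array([np.cos(a),np.sin(a),0]);Y=np.array([-X[1],X[0],0])
O=np.array([.5371,-.0763,0])+.085*X
def st(p): q=p-O; return np.array([q@X,q@Y,q[2]])*1000
E
python3 - <<'E'
from m import *
S=dict(np.load('/tmp/scene.npz'));T=dict(np.load('/tmp/top.npz'))
px=lambda c:(150+(c[0]+.5)/6-.5,180+(c[1]+.5)/6-.5)
for n,c,y in [('bandface tl',(217,322),46),('tr',(251,316),46),('bl',(222,353),46),('br',(257,348),46),('scale top out',(218,212),42),('scale top r',(231,207),42),('scale foot',(264,533),42)]:
    print(n,st(onpl(S,*px(c),O+Y*y/1000,Y)).round(1))
print('bar end',st(onpl(S,*px((212,430)),O+X*.160,X)).round(1),st(onpl(S,*px((153,260)),O+X*.160,X)).round(1))
# front face band lower/upper outline at -y end, x~152
for c in [(165,178),(170,208),(215,320),(222,353),(190,268)]: print('front',c,st(onpl(S,*px(c),O+X*.153,X)).round(1))
pt=lambda c:(365+(c[0]-405+.5)/5-.5,125+(c[1]+.5)/5-.5)
for n,c in [('bandL bottom',(481,110)),('bandL top',(484,73)),('bandR bot',(717,163)),('R top',(725,128)),('scaletopL',(500,62)),('scaletopR',(732,112))]: print(n,st(onpl(T,*pt(c),O+X*.146,X)).round(1))
E
```

```text
bandface tl [153.7  46.   94.1]
tr [143.9  46.   93.8]
bl [153.6  46.   83.4]
br [143.5  46.   82.7]
scale top out [148.4  42.  127.6]
scale top r [144.6  42.  128.4]
scale foot [148.7  42.   14.5]
bar end [160.   48.5  59.6] [160.  -38.   69.9]
front (165, 178) [153.  -33.5 100.3]
front (170, 208) [153.  -32.7  90.1]
front (215, 320) [153.   36.6  89.2]
front (222, 353) [153.   41.3  80.5]
front (190, 268) [153.   -4.9  83.8]
bandL bottom [146.   41.5  74.8]
bandL top [146.   44.7 110.7]
bandR bot [146.  -51.1  74.4]
R top [146.  -46.8 109.4]
scaletopL [146.   40.4 123.9]
scaletopR [146.  -46.1 125.3]
```

Band spans about 83–94 mm, so its centre is roughly 88.4 mm (+28 mm rise). That needs a tilt of about 0.178, or 13–15 mm of tip travel. Next I move over the pad with the fingers shut.

Request:
servo_tool(
  deltas=[
    [[0,0.018,-0.04,0,1.3],[0,0.018,-0.04,0,1.3],[0,0.018,-0.04,0,1.3],[0,0.018,-0.04,0,1.3],[0,0.018,-0.04,0,1.3],[0,0.018,-0.04,0,1.3],[0,0.018,-0.04,0,1.3],[0,0.018,-0.04,0,1.3]],
  ],
)

```text
time: 0.9
tool_pos: [0.3833, 0.2557, 0.2449]
tool_rot: [-0.0, 0.105, 0.994, -0.0]
contact_force: [0.9, 0.0, 0.3]
gripper_width: -0.002
grasp_force: 0.0
```

Request:
servo_tool(
  deltas=[
    [[0,0.018,-0.04,0,0],[0,0.018,-0.04,0,0],[0,0.018,-0.04,0,0],[0,0.018,-0.04,0,0],[0,0.018,-0.04,0,0],[0,0.018,-0.04,0,0],[0,0.018,-0.04,0,0],[0,0,0,0,0]],
  ],
)

```text
time: 1.7
tool_pos: [0.5101, -0.0266, 0.2447]
tool_rot: [-0.0, 0.108, 0.994, -0.001]
contact_force: [-0.2, 0.4, 0.3]
gripper_width: 0.007
grasp_force: 0.0
```

Request:
servo_tool(
  deltas=[
    [[0,0.0135,-0.0245,0,0],[0,0.0135,-0.025,0,0],[0,0,0,-0.04,0],[0,0,0,-0.04,0],[0,0,0,-0.04,0],[0,0,0,-0.025,0],[0,0,0,0,0],[0,0,0,0,0]],
  ],
)

```text
time: 2.5
tool_pos: [0.536, -0.0716, 0.1004]
tool_rot: [-0.0, 0.105, 0.994, 0.0]
contact_force: [0.3, -0.1, 0.9]
gripper_width: 0.001
grasp_force: 0.0
```

Run:
```python
from m import *
f=get('scene');t=get('top');np.savez('/tmp/s1',**f)
a=cv2.resize(f['pixels'][140:270,150:345],None,fx=4,fy=4,interpolation=2)
save('s1.png',a)
```

```text
(no output)
```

View pics/s1.png

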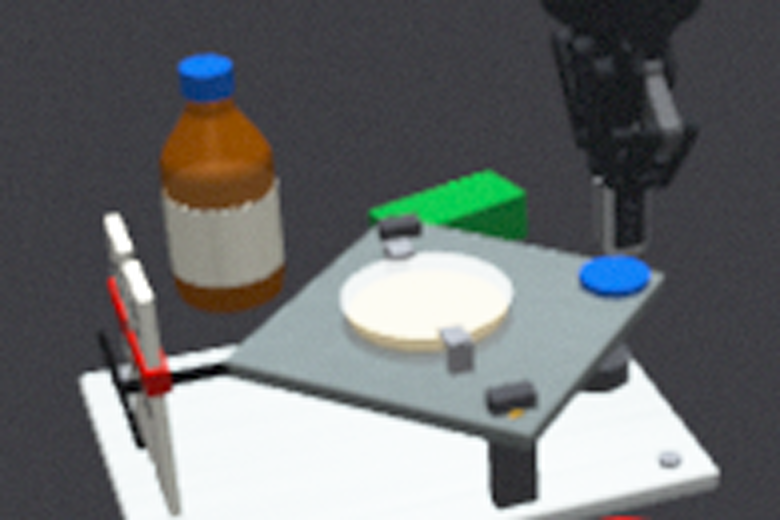

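The tip is above the pad (crop 620,250 against the pad at 615,275). I'll correct y by 4 mm and descend gently, stopping short of the target depth.

Request:
servo_tool(
  deltas=[
    [[0,0.001,-0.0045,0,0],[0,0,0,-0.006,0],[0,0,0,-0.006,0],[0,0,0,-0.004,0],[0,0,0,-0.003,0],[0,0,0,-0.003,0],[0,0,0,0,0],[0,0,0,0,0]],
  ],
)

```text
time: 3.4
tool_pos: [0.5366, -0.0765, 0.0786]
tool_rot: [-0.001, 0.105, 0.994, -0.0]
contact_force: [-5.0, 1.3, 6.4]
gripper_width: -0.002
grasp_force: 3.5
```

```bash
cat > look.py <<'E'
from m import *
import sys
s=manip.state();print(s['time'],s['tool_pos'].round(4) if hasattr(s['tool_pos'],'round') else s['tool_pos'],s['contact_force'])
f=get('scene');np.savez('/tmp/'+sys.argv[1],**f)
save(sys.argv[1]+'.png',cv2.resize(f['pixels'][190:275,150:230],None,fx=7,fy=7,interpolation=2))
# black bar end: dark, in +y part, outside band; fit line of dark low-saturation pixels
g=f['pixels'].astype(int).max(2)
E
python3 look.py p1
```

```text
3.4 [ 0.5366 -0.0765  0.0786] [-5.03397632  1.31704037  6.3599509 ]
```

View pics/p1.png

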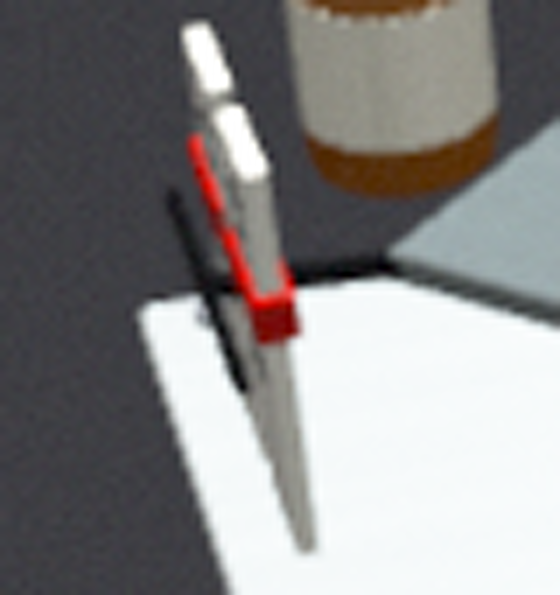

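Run:
```python
from m import *
S=dict(np.load('/tmp/p1.npz'))
for c in [(150+243.5/7-.5,190+390.5/7-.5),(150+212.5/6-.5,180+430.5/6-.5)]:
    print(st(onpl(S,*c,O+Y*.052,Y)).round(1),st(onpl(S,*c,O+X*.160,X)).round(1))
f=lambda t,e:60-((85-e-11*np.sin(t))/np.cos(t))*np.sin(t)+11*np.cos(t)
for t in(.06,.08,.1,.12,.14,.16,.178,.19): print(t,[round(f(t,e),1) for e in(0,5,11)],round(60+160*np.sin(t),1))
```

```text
[159.9  52.   74.3] [160.   52.8  74.8]
[160.4  52.   61.9] [160.   48.5  59.6]
0.06 [np.float64(65.9), np.float64(66.2), np.float64(66.6)] 69.6
0.08 [np.float64(64.2), np.float64(64.6), np.float64(65.1)] 72.8
0.1 [np.float64(62.5), np.float64(63.0), np.float64(63.6)] 76.0
0.12 [np.float64(60.8), np.float64(61.4), np.float64(62.2)] 79.2
0.14 [np.float64(59.1), np.float64(59.8), np.float64(60.7)] 82.3
0.16 [np.float64(57.4), np.float64(58.2), np.float64(59.2)] 85.5
0.178 [np.float64(55.9), np.float64(56.8), np.float64(57.9)] 88.3
0.19 [np.float64(54.9), np.float64(55.8), np.float64(57.0)] 90.2
```

The bar end at (185,246) gives about 74 mm, which agrees with the 73–74 mm the tip depth predicts. 6.5 mm more should put the pointer near the band centre.

Request:
servo_tool(
  deltas=[
    [[0,0,0,-0.002,0],[0,0,0,-0.002,0],[0,0,0,-0.0015,0],[0,0,0,-0.001,0],[0,0,0,0,0],[0,0,0,0,0],[0,0,0,0,0],[0,0,0,0,0]],
  ],
)

```text
time: 4.25
tool_pos: [0.5366, -0.0765, 0.0725]
tool_rot: [-0.001, 0.105, 0.994, -0.0]
contact_force: [-6.4, 0.7, 8.9]
gripper_width: -0.001
grasp_force: 4.8
```

```bash
python3 look.py p2
```

```text
4.25 [ 0.5366 -0.0765  0.0725] [-6.354212    0.65928738  8.89166925]
```

View pics/p2.png

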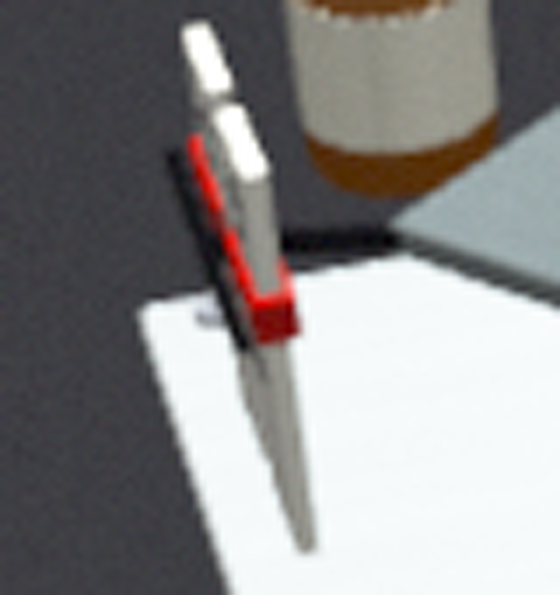

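Request:
servo_tool(
  deltas=[
    [[0,0,0,-0.001,0],[0,0,0,0,0],[0,0,0,0,0],[0,0,0,0,0],[0,0,0,0,0],[0,0,0,0,0],[0,0,0,0,0],[0,0,0,0,0]],
  ],
)

```text
time: 5.1
tool_pos: [0.5366, -0.0765, 0.0716]
tool_rot: [-0.001, 0.105, 0.994, -0.0]
contact_force: [-5.4, 1.2, 9.1]
gripper_width: 0.003
grasp_force: 5.0
```

```bash
python3 look.py p3
python3 - <<'E'
from m import *
# bar +y end: vertical dark->light transition just below bar end, in columns 183-186, per frame
for n in('s1','p1','p2','p3'):
    S=dict(np.load('/tmp/%s.npz'%n));g=S['pixels'].astype(float).min(2)
    r=[]
    for u in(183,184,185):
        col=g[225:262,u]; k=np.argmin(col); 
        for i in range(k,len(col)-1):
            if col[i+1]>=110: r.append((u,round(225+i+(110-col[i])/(col[i+1]-col[i]),2)));break
    print(n,r,[st(onpl(S,*c,O+X*.160,X)).round(1).tolist() for c in r])
# cross check: plate free +x corner height via top/depth
S=dict(np.load('/tmp/p3.npz'))
h=cv2.cvtColor(S['pixels'],cv2.COLOR_RGB2HSV)
m=np.zeros((480,640),bool);m[190:255,225:300]=True
P,u,v=pts(S,m);Q=np.array([st(p) for p in P])
k=(abs(Q[:,0])<100)&(Q[:,2]>40)&(Q[:,2]<90)&(np.hypot(Q[:,0],Q[:,1])>50)&(abs(Q[:,0])+abs(Q[:,1])<105)&(abs(Q[:,1])<60)
Q=Q[k]
for _ in range(6):
    A=np.c_[Q[:,0],Q[:,1],np.ones(len(Q))];c=np.linalg.lstsq(A,Q[:,2],rcond=None)[0];e=Q[:,2]-A@c;Q=Q[abs(e)<max(3,1.5*e.std())]
print('plane',c,len(Q),e.std(),'tilt',np.arctan(c[0]))
E
```

```text
5.1 [ 0.5366 -0.0765  0.0716] [-5.42642782  1.17365451  9.13783975]
s1 [(183, np.float64(238.0)), (184, np.float64(238.42)), (185, np.float64(238.6))] [[160.0, 50.4, 88.5], [160.0, 63.8, 95.6], [160.0, 77.3, 103.2]]
p1 [(183, np.float64(233.19)), (184, np.float64(234.31)), (185, np.float64(235.88))] [[160.0, 61.0, 104.5], [160.0, 72.5, 109.0], [160.0, 82.8, 111.9]]
p2 [(183, np.float64(238.7)), (184, np.float64(240.55)), (185, np.float64(240.72))] [[160.0, 48.9, 86.1], [160.0, 59.2, 88.5], [160.0, 72.8, 96.3]]
p3 [(183, np.float64(237.96)), (184, np.float64(239.51)), (185, np.float64(239.9))] [[160.0, 50.5, 88.7], [160.0, 61.5, 92.0], [160.0, 74.6, 99.0]]
plane [ 1.74682649e-01 -7.95529101e-04  6.36101725e+01] 880 0.8735305273624032 tilt 0.172937729134437
```

View pics/p3.png

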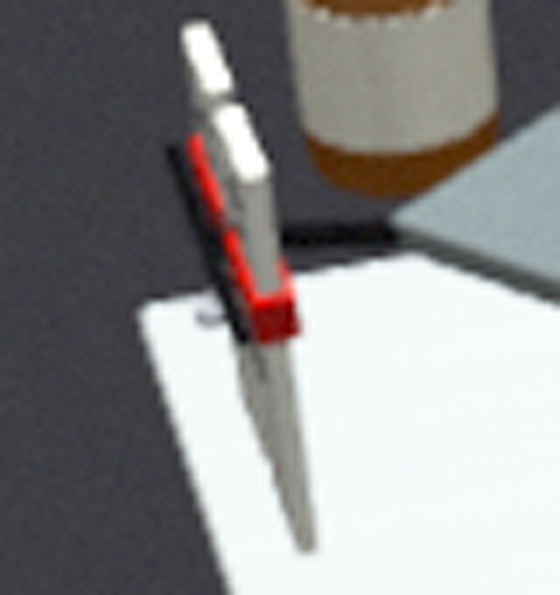

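The depth fit gives a tilt of 0.173 (pointer about 87.5 mm). In the picture the bar end, near (245,338), is level with the band, which spans roughly 82.5–94 mm. Now I hold, then lift straight up.

Request:
servo_tool(
  deltas=[
    [[0,0,0,0,0],[0,0,0,0,0],[0,0,0,0,0],[0,0,0,0,0],[0,0,0,0,0],[0,0,0,0,0],[0,0,0,0,0],[0,0,0,0,0]],
  ],
)

```text
time: 5.95
tool_pos: [0.5366, -0.0765, 0.0715]
tool_rot: [-0.001, 0.105, 0.994, -0.0]
contact_force: [-6.6, 1.5, 9.3]
gripper_width: -0.004
grasp_force: 5.0
```

Request:
servo_tool(
  deltas=[
    [[0,0,0,0,0],[0,0,0,0,0],[0,0,0,0,0],[0,0,0,0,0],[0,0,0,0,0],[0,0,0,0,0],[0,0,0,0,0],[0,0,0,0,0]],
  ],
)

```text
time: 6.75
tool_pos: [0.5366, -0.0765, 0.0715]
tool_rot: [-0.001, 0.105, 0.994, -0.0]
contact_force: [-6.3, 0.2, 8.6]
gripper_width: 0.001
grasp_force: 5.0
```

Request:
servo_tool(
  deltas=[
    [[0,0,0,0.003,0],[0,0,0,0.005,0],[0,0,0,0.006,0],[0,0,0,0.01,0],[0,0,0,0.02,0],[0,0,0,0.03,0],[0,0,0,0.03,0],[0,0,0,0.03,0]],
  ],
)

```text
time: 7.55
tool_pos: [0.537, -0.0765, 0.2057]
tool_rot: [-0.0, 0.105, 0.994, 0.0]
contact_force: [0.7, -0.5, 0.2]
gripper_width: -0.004
grasp_force: 0.0
```

Request:
servo_tool(
  deltas=[
    [[0,-0.02,0,0.02,0],[0,-0.03,0,0,0],[0,-0.03,0,0,0],[0,-0.02,0,0,0],[0,0,0,0,0],[0,0,0,0,0],[0,0,0,0,0],[0,0,0,0,0]],
  ],
)

```text
time: 8.35
tool_pos: [0.4379, -0.0766, 0.2248]
tool_rot: [-0.0, 0.105, 0.994, 0.0]
contact_force: [0.5, -0.1, -0.9]
gripper_width: 0.001
grasp_force: 0.0
```

```bash
python3 look.py p4
python3 - <<'E'
from m import *
f=get('top');save('t4.png',f['pixels'])
s=get('scene');a=np.load('/tmp/scene.npz')['pixels'];b=s['pixels']
d=(abs(a.astype(int)-b).max(2)>60)[140:320,150:345]
save('s4.png',np.hstack([cv2.resize(b[140:320,150:345],None,fx=2,fy=2),cv2.merge([cv2.resize(d.astype(np.uint8)*255,None,fx=2,fy=2)]*3)]))
E
```

```text
8.35 [ 0.4379 -0.0766  0.2248] [ 0.47935235 -0.10381635 -0.87859356]
```

View pics/s4.png

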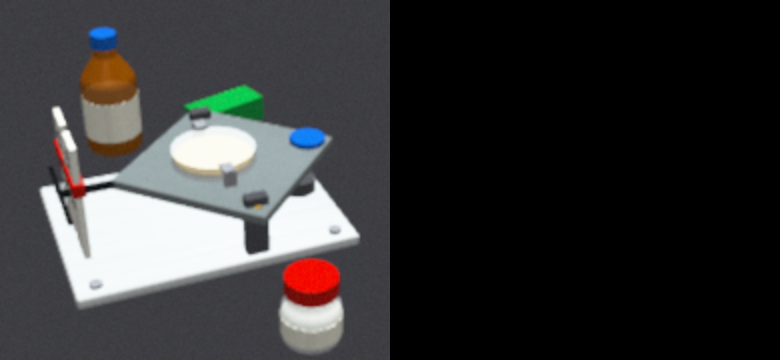

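The plate is level again and the pointer is back at its rest position near (65,195). The difference image against the start is empty, so nothing has moved, and the arm is clear.

```bash
python3 -c "
from plant import manip;print(manip.job_done())"
```

```text
the job is handed in; nothing more can be done
None
```

I pressed the pad until the pointer stood in the red band (measured about 87.5 mm, band about 82.5–94 mm) and held it over 1.6 s; after I let go, the plate sprang fully back, the before/after pictures show nothing moved, and the job is handed in.

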